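# Uncover the duplicator for the shift

### The arm

A 6-joint arm with a two-finger parallel gripper is mounted at the origin on the work surface. World frame = base frame: x ahead of the robot, y to its left, z up, the work surface at z = 0. Lengths are in mm, angles in rad, forces in N, time in s.
With the tool pointing down it reaches from about 350 to 975 mm from the base axis. Payload 7.1 kg.
Tool frame: the origin (TCP) lies on the front face of the gripper's body, between the roots of the fingers; the fingertips stand 80 mm ahead of it and the grasp point (between the pads) lies 61 mm ahead of it (env.tips_ahead is the distance from the TCP to the fingertips, in mm); z points along the fingers, y is the line along which they close (so a half turn about z gives the same grasp; the last joint's range is limited). The gripper opens to 88 mm and grips with 3 to 60 N. Pads are 20 mm wide; open, the fingers measure 115 mm over their backs; the gripper's body (75 mm by 178 mm) begins 61 mm behind the grasp point.
Start: joints at [-1.19, 0.423, 1.63, -0, 1.089, -0.019], TCP at [243.287, -575.688, 302.675] pointing down, gripper open.
Joint ranges: [-3, 3], [-0.9, 2.11], [0.09, 2.58], [-1.31, 4.45], [0.11, 2.69], [-2.54, 2.54]. Speed limits (rad/s): [2.39, 2.39, 3.01, 3.14, 3.14, 3.14].

### API

Orientations are given as a unit quaternion [x, y, z, w].
In Python, from station import env, set_gripper, viewer, workorder gives the robot as it stands. Calls block until the motion is done:
- env.reach(position, orientation): joint-space move of the TCP to a pose.
- env.move_l(position, rot=None, rate=150, f_stop=None): straight line of the TCP; rot=None keeps the orientation; rate is the mean speed in mm/s. With f_stop (N) it stops when the force on the tool has changed by that much, and returns True; else False.
- env.move_joints(angles): joint-space move.
- set_gripper(opening): finger opening in mm; the grip force is fixed at half the most; returns when the fingers have stopped.
- env.hold(seconds).
- env.ik(position, orientation): joint angles nearest the present ones, or None.
- env.read_state(): the state.
- viewer.camera(name): name is "side" or "top"; returns the picture (400x640x3 uint8, blue, green, red); there is no depth.
- viewer.camera_params(name): a dict with "fx", "fy", "cx", "cy" (pixels), "dist" ([k1, k2, p1, p2, k3] as OpenCV has them; the pictures are not rectified), "pose" (4x4, takes a point from camera to world coordinates). Camera axes: x right, y up, looking along -z (the intrinsics and any distortion apply to the point x, -y, -z); pixel columns grow to the right and rows downward; lengths in mm; the calibration is good to about 2 mm. A picture is of the moment at which its call begins. camera_params takes no time and is no camera call.
A pose or a line that the arm cannot do raises env.IKError and nothing moves.
- workorder.sign_off(): hands the job in; it is judged then, once.
The state is a dict: "time_s": time; "qpos": joint angles; "dq": joint speeds; "tau": joint torques, N m; "tool_pos": TCP position; "orientation": TCP orientation; "force": force on the tool from outside, world axes, zero at the start; "wrist_torque": the same for the moment, N m; "width": finger opening in mm; "grip_force": force on a finger pad.
Only numpy, scipy, OpenCV 4.12 (cv2) and the standard library are available. Lean on these libraries where they do the work, as an engineer would, in place of code of your own. Each camera call takes 0.05 s, during which the arm holds its last target. There are 200 camera calls.

### The job

Get the disk duplicator ready for the shift: swing the smoked lid of the beige disk box right back until it rests on its stop, lift every blue dust cap off the drives and put it away in the box, along with the blue cap already lying on the table, then shut the lid. Leave the red cap on its drive, which is out of order, and throw the mains lever over to on only once all the blue caps are in the box.

Things in the scene. Friction and masses are not known exactly. Their poses are not given: they have to be found in the camera images.
- duplicator: beige disk duplicator, fixed: chassis 190 (x) x 380 (y) mm, flat deck 160 mm above the table. Origin: centre of its underside; x points from its front to its back. Six drives with chrome faceplates, 102 (x) x 25 (y) mm, facing up and 16 mm proud of the deck, at x -25 and y -157, -103, -49, 5, 59, 113 mm. A console 50 mm high runs along the deck's back (x 50 to 95 mm).
- cap1: blue plastic dust cap over a drive (None if this one is absent). Hollow, open below: 110 (x) x 36 (y) x 20.5 mm, walls 2.5 mm, with a solid finger rib centred on top, 60 (x) x 14 (y) x 22 mm high; 42.5 mm tall in all, 50 to 85 g. Origin: centre of the open underside, z up through the rib. On a drive it rests on the deck with 2 mm play round the faceplate; clear once raised 20 mm.
- cap2: blue plastic dust cap over a drive (None if this one is absent). Hollow, open below: 110 (x) x 36 (y) x 20.5 mm, walls 2.5 mm, with a solid finger rib centred on top, 60 (x) x 14 (y) x 22 mm high; 42.5 mm tall in all, 50 to 85 g. Origin: centre of the open underside, z up through the rib. On a drive it rests on the deck with 2 mm play round the faceplate; clear once raised 20 mm.
- cap3: blue plastic dust cap over a drive (None if this one is absent). Hollow, open below: 110 (x) x 36 (y) x 20.5 mm, walls 2.5 mm, with a solid finger rib centred on top, 60 (x) x 14 (y) x 22 mm high; 42.5 mm tall in all, 50 to 85 g. Origin: centre of the open underside, z up through the rib. On a drive it rests on the deck with 2 mm play round the faceplate; clear once raised 20 mm.
- cap4: blue plastic dust cap over a drive (None if this one is absent). Hollow, open below: 110 (x) x 36 (y) x 20.5 mm, walls 2.5 mm, with a solid finger rib centred on top, 60 (x) x 14 (y) x 22 mm high; 42.5 mm tall in all, 50 to 85 g. Origin: centre of the open underside, z up through the rib. On a drive it rests on the deck with 2 mm play round the faceplate; clear once raised 20 mm.
- cap5: blue plastic dust cap, like the others, already off and standing upright on the table beside the machine. Hollow, open below: 110 (x) x 36 (y) x 20.5 mm, walls 2.5 mm, with a solid finger rib centred on top, 60 (x) x 14 (y) x 22 mm high; 42.5 mm tall in all, 50 to 85 g. Origin: centre of the open underside, z up through the rib.
- redcap: red plastic dust cap over a drive that is out of order. Hollow, open below: 110 (x) x 36 (y) x 20.5 mm, walls 2.5 mm, with a solid finger rib centred on top, 60 (x) x 14 (y) x 22 mm high; 42.5 mm tall in all, 50 to 85 g. Origin: centre of the open underside, z up through the rib. On a drive it rests on the deck with 2 mm play round the faceplate; clear once raised 20 mm.
- diskbox: beige disk storage box, fixed, 150 (x) x 240 (y) x 85 mm high, open above under its smoked lid; walls 4 mm, inner floor 4 mm above the table, inside 142 x 232 mm. Origin: centre of its underside, on the table; x points from its front (nearer the robot) to its hinged back.
- lid (a joint): hinge of the box's smoked brown see-through lid (150 g, 30 mm deep, top 115 mm above the table when shut), along the back rim: 0 rad shut, grows as it opens up and back, 1.9 rad when it leans back on its stop. It swings freely: it falls shut from below about 1.2 rad and falls open onto its stop from beyond about 1.4 rad.
- lid_lip (a point): centre of the beige lip, the lid's handle, sticking out from the middle of its front edge: 34 mm long (outward), 36 mm wide (box y), 10 mm thick; the lid's edge lies 17 mm behind this point. Moves with the lid; 97 mm above the table when shut. It can be pinched from above by its two side faces (fingers closing along box y) and turns between the pads as the lid swings.
- lid_hinge (a point): a point on the lid's hinge axis (along the box's y), midway along the back rim, 85.5 mm above the table. With the lid shut the lip's centre is 167 mm in front of it and 12 mm above it.
- mains (a joint): mains lever of the duplicator: 0 rad = off, leaning towards the machine's front; 1.0 rad = on, leaning towards its back. It stays where it is left; about 1 N at the ball moves it.
- mains_tip (a point): centre of the red ball (26 mm across) on the mains lever, 55 mm from its pivot, which lies 22 mm above the deck at the machine's x = -25, y = 160 mm; the lever swings in the machine's x-z plane, 0.5 rad either side of upright.
There are look-alikes about, which are no part of the job. What is shaped like the cap3 but black is not meant. What is shaped like the cap4 but pink or yellow is not meant.

How it is judged (in metres and radians):
On the way, in this order (a step that is already met when the one before it is completed fails the run):
1. the disk box's lid is swung right back and rests on its stop (value of joint lid above 1.8 rad), for 0.4 s.
2. every blue cap lies in the disk box with the lid still open and the mains lever still off (x of cap1 in the frame of diskbox between -0.071 and 0.071 m and y of cap1 in the frame of diskbox between -0.116 and 0.116 m and z of cap1 in the frame of diskbox between 0 and 0.075 m and linear speed of each of cap1, cap2, cap3, cap4, cap5 below 0.05 m/s and x of cap2 in the frame of diskbox between -0.071 and 0.071 m and y of cap2 in the frame of diskbox between -0.116 and 0.116 m and z of cap2 in the frame of diskbox between 0 and 0.075 m and x of cap3 in the frame of diskbox between -0.071 and 0.071 m and y of cap3 in the frame of diskbox between -0.116 and 0.116 m and z of cap3 in the frame of diskbox between 0 and 0.075 m and x of cap4 in the frame of diskbox between -0.071 and 0.071 m and y of cap4 in the frame of diskbox between -0.116 and 0.116 m and z of cap4 in the frame of diskbox between 0 and 0.075 m and x of cap5 in the frame of diskbox between -0.071 and 0.071 m and y of cap5 in the frame of diskbox between -0.116 and 0.116 m and z of cap5 in the frame of diskbox between 0 and 0.075 m and value of joint lid above 1.2 rad and value of joint mains below 0.3 rad), for 0.2 s.
At the end, for the whole second after the job is handed in: every blue cap there is lies at rest in the disk box, the lid is shut (within 0.06 rad), the mains lever is on (above 0.85 of 1.0 rad), and the red cap still sits down over its drive (x of cap1 in the frame of diskbox between -0.071 and 0.071 m and y of cap1 in the frame of diskbox between -0.116 and 0.116 m and z of cap1 in the frame of diskbox between 0 and 0.075 m and linear speed of each of cap1, cap2, cap3, cap4, cap5 below 0.05 m/s and x of cap2 in the frame of diskbox between -0.071 and 0.071 m and y of cap2 in the frame of diskbox between -0.116 and 0.116 m and z of cap2 in the frame of diskbox between 0 and 0.075 m and x of cap3 in the frame of diskbox between -0.071 and 0.071 m and y of cap3 in the frame of diskbox between -0.116 and 0.116 m and z of cap3 in the frame of diskbox between 0 and 0.075 m and x of cap4 in the frame of diskbox between -0.071 and 0.071 m and y of cap4 in the frame of diskbox between -0.116 and 0.116 m and z of cap4 in the frame of diskbox between 0 and 0.075 m and x of cap5 in the frame of diskbox between -0.071 and 0.071 m and y of cap5 in the frame of diskbox between -0.116 and 0.116 m and z of cap5 in the frame of diskbox between 0 and 0.075 m and value of joint lid below 0.06 rad and value of joint mains above 0.85 rad and distance of redcap from where it was at the start of the episode below 0.02 m and height (world z) of redcap below 0.168 m); the robot touches nothing.
It fails at once if the red cap is lifted off its drive (raised more than 15 mm) (height (world z) of redcap above 0.175 m).
It fails at once if the mains lever is thrown on while a blue cap is not yet in the disk box (value of joint mains above 0.6 rad and ((horizontal distance between cap1 and diskbox above 0.14 m or height (world z) of cap1 above 0.12 m) or (horizontal distance between cap2 and diskbox above 0.14 m or height (world z) of cap2 above 0.12 m) or (horizontal distance between cap3 and diskbox above 0.14 m or height (world z) of cap3 above 0.12 m) or (horizontal distance between cap4 and diskbox above 0.14 m or height (world z) of cap4 above 0.12 m) or (horizontal distance between cap5 and diskbox above 0.14 m or height (world z) of cap5 above 0.12 m))).
Of cap1, cap2, cap3, cap4 only 2 to 4 are there at a start; the rules pass over those that are not, and their reading is None.
At some moment in a run one of cap5 may be knocked a few centimetres aside while the robot is not near it.
Once in a run the grip may slacken for a moment while it holds something.
It also fails if it takes over 210 s, if anything falls off the work surface, if the arm or the gripper's body presses on something with over 40 N, if the wrist force passes 120 N, or if a joint passes its speed limit or range.

## Working session

There is one attempt and no reset: what is moved stays moved. The work goes in short steps, each a Python script; the robot and the scene stay as the last script left them, time stands still between calls to the robot, and variables do not carry over. Pictures are saved under pics/ and viewed, at most 14 in all, crops included, and the job is handed in when it is done.

```bash
ls; mkdir -p pics; python3 - <<'E'
from station import env,viewer
import cv2
for n in("top","side"):
    cv2.imwrite(f"pics/{n}0.png",viewer.camera(n)); print(n,viewer.camera_params(n))
s=env.read_state();print(s)
E
```

```text
pics
top {'fx': 516.8489310108782, 'fy': 516.8489310108782, 'cx': 322.4465050939039, 'cy': 204.78393079610848, 'dist': array([-0.00788156,  0.        ,  0.        ,  0.        ,  0.        ]), 'pose': array([[ 2.81251128e-02,  9.89177917e-01, -1.44000089e-01,
         2.28435046e+02],
       [-9.99604340e-01,  2.78858214e-02, -3.68017885e-03,
        -5.93013837e+01],
       [ 3.75209124e-04,  1.44046620e-01,  9.89570831e-01,
         1.59097570e+03],
       [ 0.00000000e+00,  0.00000000e+00,  0.00000000e+00,
         1.00000000e+00]])}
side {'fx': 510.6599408999259, 'fy': 510.6599408999259, 'cx': 321.2178922133722, 'cy': 203.1665560442919, 'dist': array([-0.10951954,  0.        ,  0.        ,  0.        ,  0.        ]), 'pose': array([[-9.86250072e-01,  1.05046595e-01, -1.27577458e-01,
         2.45737142e+02],
       [-1.65162841e-01, -6.52975056e-01,  7.39151413e-01,
         1.05209167e+03],
       [-5.65955857e-03,  7.50059190e-01,  6.61346490e-01,
         1.13981609e+03],
       [ 0.00000000e+00,  0.00000000e+00,  0.00000000e+00,
         1.00000000e+00]])}
{'time_s': 0.1, 'qpos': array([-1.19000960e+00,  4.23729720e-01,  1.63059884e+00,  2.25936135e-05,
        1.08856249e+00, -1.89926331e-02]), 'dq': array([ 0.00213634, -0.00274955, -0.00266154, -0.00048416,  0.00062769,
        0.00107999]), 'tau': array([ 8.30844419e-04, -5.45613205e+01, -2.74325520e+01,  6.46289787e-02,
        1.87571225e-02, -4.73085549e-05]), 'tool_pos': array([ 243.15073899, -575.35132127,  302.00680538]), 'orientation': array([ 9.80089324e-01,  1.98556026e-01, -1.06956823e-04, -6.40405697e-04]), 'force': array([-0.21634854,  1.14747146, -0.07830783]), 'wrist_torque': array([-0.01778174, -0.04822991,  0.00235535]), 'grip_force': 0.0, 'width': 87.84489889945988}
```

View pics/top0.png

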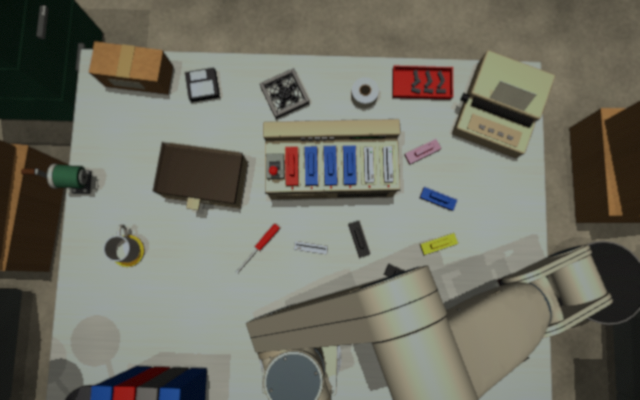

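View pics/side0.png

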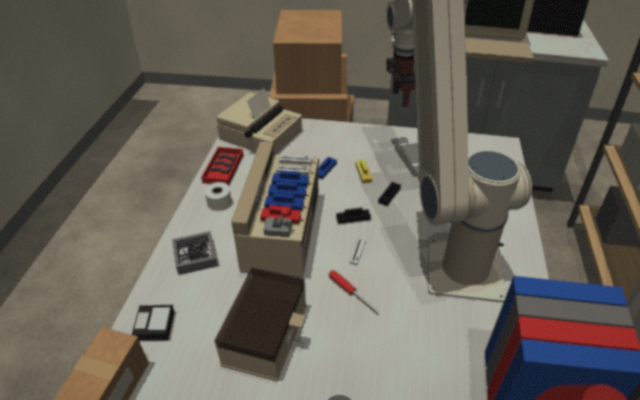

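The top view shows the box at (200,175) with its lip at (194,204). The duplicator is at (332,160): lever at (274,170), red cap at (292,166), blue caps at (311,166), (330,166) and (349,166). The loose blue cap is at (438,199). I'll enlarge these.

```bash
python3 - <<'E'
import cv2
a=cv2.imread("pics/top0.png")
cv2.imwrite("pics/c1.png",cv2.resize(a[130:220,145:265],None,fx=6.5,fy=6.5,interpolation=cv2.INTER_CUBIC))
cv2.imwrite("pics/c2.png",cv2.resize(a[110:220,255:465],None,fx=3.8,fy=3.8,interpolation=cv2.INTER_CUBIC))
E
```

```text
(no output)
```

View pics/c1.png

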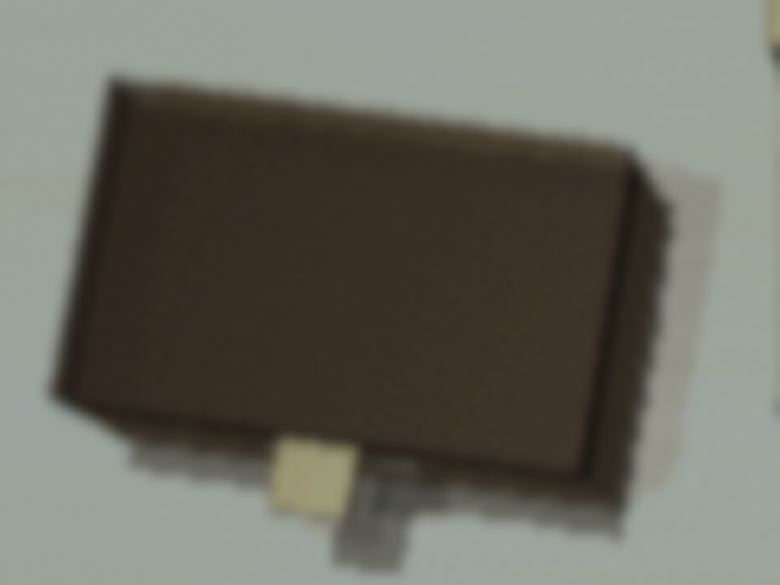

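View pics/c2.png

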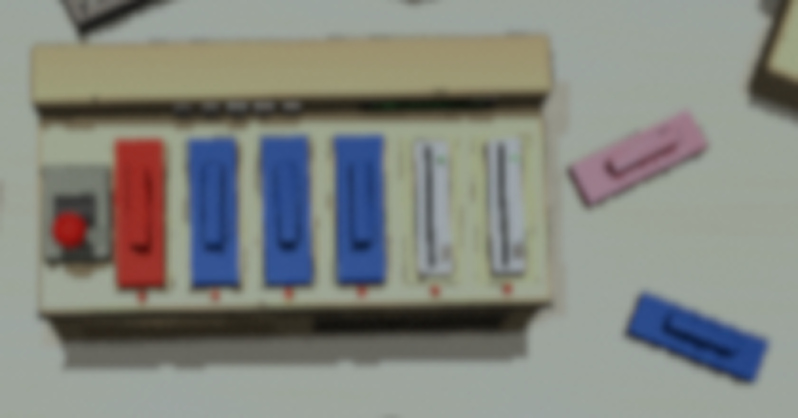

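The crops give box lid corners at (112,80), (632,150), (585,475) and (65,397), and the lip at (313,480). On the duplicator I can read cap-top corners, console corners and the lever ball. Next I'll fit poses to these.

```bash
cat > h.py <<'E'
import numpy as np,cv2
from scipy.optimize import least_squares
from scipy.spatial.transform import Rotation as R
from station import env,set_gripper,viewer,workorder
def proj(P,cam="top"):
    c=viewer.camera_params(cam);T=np.linalg.inv(c["pose"])
    p=np.asarray(P,float).reshape(-1,3)@T[:3,:3].T+T[:3,3];p=p*[1,-1,-1]
    K=np.array([[c["fx"],0,c["cx"]],[0,c["fy"],c["cy"]],[0,0,1]])
    return cv2.projectPoints(p,np.zeros(3),np.zeros(3),K,np.array(c["dist"]))[0][:,0]
def at_z(uv,z,cam="top"):
    return least_squares(lambda q:proj([q[0],q[1],z],cam)[0]-uv,[500,0]).x
def W(pose,L):  # local -> world
    x,y,a=pose;L=np.asarray(L,float).reshape(-1,3);c,s=np.cos(a),np.sin(a)
    return np.c_[x+c*L[:,0]-s*L[:,1],y+s*L[:,0]+c*L[:,1],L[:,2]]
def fit(L,uv,g,cam="top"):
    r=least_squares(lambda q:(proj(W(q,L),cam)-uv).ravel(),g,x_scale=[100,100,.1])
    return r.x,r.fun.reshape(-1,2)
def crop(uv,s,o): return (np.array(uv,float)+.5)/s-.5+np.array(o)
def down(yaw):  # tool down, closing line (tool y) at angle yaw+90deg ; tool x at yaw
    return (R.from_euler('z',yaw)*R.from_euler('x',np.pi)).as_quat()
E
python3 - <<'E'
from h import *
np.set_printoptions(precision=2,suppress=True)
c1=lambda u:crop(u,6.5,(145,130)); c2=lambda u:crop(u,3.8,(255,110))
b,r=fit([[75,120,115],[75,-120,115],[-75,-120,115],[-75,120,115],[-92,0,102]],c1([(112,80),(632,150),(585,475),(65,397),(313,480)]),[600,250,-.1]);print("box",b,r.tolist())
L=[];U=[]
def add(l,u):L.append(l);U.append(u)
add([95,190,210],(32,42));add([95,-190,210],(550,37));add([50,190,210],(36,104));add([50,-190,210],(550,97));add([-95,190,160],(40,312));add([-95,-190,160],(550,303))
for y,us in((113,[(116,141),(164,141),(164,287),(116,287)]),(59,[(189,140),(236,138),(239,285),(193,288)]),(5,[(261,137),(309,137),(313,284),(264,286)]),(-49,[(334,136),(383,136),(384,282),(337,284)])):
    for d,u in zip([(55,18),(55,-18),(-55,-18),(-55,18)],us): add([-25+d[0],y+d[1],180.5],u)
d,r=fit(L,c2(U),[700,0,0]);print("dup",d,r.round(1).tolist())
print("ball pred",proj(W(d,[-51,160,230])),c2((70,230)))
q,r=fit([[55,18,20.5],[-55,18,20.5],[55,-18,20.5],[-55,-18,20.5]],c2([(768,340),(645,293),(752,380),(628,333)]),[550,-300,-1.9]);print("c5",q,r.tolist())
print("rib",at_z(c2((700,333)),42.5))
for p in (W(b,[[-92,0,97],[75,0,85.5],[0,0,4]]),W(d,[[-25,59,0],[-25,5,0],[-25,-49,0],[-25,160,0]])):print(p)
E
```

```text
box [530.16 311.64  -0.11] [[0.28243733426475615, -0.32672582680149276], [0.8502489585575574, -0.27263600336041804], [-0.14698839074225134, -0.11145426781303058], [-1.83766475971575, 0.724329105105511], [0.8681267685303169, -0.05653097816457375]]
dup [571.48 -76.26   0.04] [[-0.4, 0.6], [0.6, -0.2], [-1.5, 0.1], [1.2, -0.2], [-0.5, 0.3], [0.5, 0.6], [-0.3, -0.2], [-0.1, -0.4], [0.3, -0.2], [-0.1, -0.0], [-0.3, -0.2], [0.2, 0.1], [0.0, 0.0], [-0.9, -0.6], [0.1, 0.3], [0.3, 0.1], [-0.0, -0.0], [-0.1, -0.4], [0.1, 0.2], [0.0, 0.0], [0.8, 0.2], [0.2, -0.1]]
ball pred [[272.91 171.35]] [273.05 170.16]
c5 [ 487.61 -409.49   -1.92] [[0.41000048688118795, 0.15817275394721264], [-0.8198578646217811, -0.3870833210881699], [0.7308969875429057, 0.41737178645371387], [-0.32557979131837556, -0.20422468177545738]]
rib [ 486.78 -406.07]
[[438.7  321.61  97.  ]
 [604.72 303.51  85.5 ]
 [530.16 311.64   4.  ]]
[[ 543.9   -18.42    0.  ]
 [ 546.29  -72.37    0.  ]
 [ 548.68 -126.32    0.  ]
 [ 539.42   82.48    0.  ]]
```

```bash
cat >> h.py <<'E'
BOX=np.array([530.2,311.6,-.109]);DUP=np.array([571.5,-76.3,.0443])
def quat(p,yaw):
    "half-turn variant with the last joint nearest mid-range"
    c=[]
    for y in (yaw,yaw+np.pi):
        j=env.ik(list(p),down(y).tolist())
        if j is not None:c.append((abs(j[5]),y))
    return down(min(c)[1]).tolist()
def st():
    s=env.read_state();return f"t={s['time_s']:.1f} pos={np.round(s['tool_pos'],1)} w={s['width']:.1f} g={s['grip_force']:.1f} F={np.round(s['force'],1)}"
def lip(th):  # TCP for pinching the lip at lid angle th, tips 9 mm below the lip's centre
    c,s=np.cos(th),np.sin(th)
    p=W(BOX,[[75-167*c+12*s,0,85.5+167*s+12*c]])[0];p[2]+=71;return p
def mark(n): cv2.imwrite(f"pics/{n}.png",viewer.camera("top"))
E
python3 - <<'E'
from h import *
np.set_printoptions(precision=2,suppress=True)
c1=lambda u:crop(u,6.5,(145,130))
b,r=fit([[75,120,115],[75,-120,115],[-75,-120,115],[-75,120,115],[-92,0,102]],c1([(112,80),(632,150),(585,475),(55,397),(313,480)]),[600,250,-.1]);print("box",b,r.tolist())
print("lip pix", at_z(c1((313,480)),102), W(b,[-92,0,102]))
for t in (0,.5,1,1.75,1.9):
    p=lip(t);print(t,p,env.ik(list(p),quat(p,b[2])))
for l in [[-25,59,264],[-25,-49,264],[-90,160,302],[-20,160,302]]:
    p=W(DUP,l)[0];print(p,env.ik(list(p),quat(p,DUP[2])))
for y in(-81,81):
    p=W(BOX,[0,y,110])[0];print(p,env.ik(list(p),quat(p,BOX[2])))
E
```

```text
box [530.12 312.5   -0.11] [[0.045866283761114346, -0.3862240312893448], [0.5875684045900016, -0.18988424404062698], [-0.506087028029981, -0.039069777507876324], [-0.6307178552524704, 0.6503739845769587], [0.5139850364226959, -0.05901313497150795]]
lip pix [438.46 324.13] [[438.68 322.64 102.  ]]
0 [438.75 321.61 168.5 ] [ 0.61  0.5   1.89  0.    0.75 -0.85]
0.5 [464.79 318.76 247.1 ] [ 0.58  0.41  1.81  0.    0.93 -0.88]
1 [525.1  312.16 303.51] [ 0.52  0.4   1.66  0.    1.08 -0.94]
1.75 [646.08 298.92 318.69] [ 0.42  0.54  1.4   0.    1.2  -1.04]
1.9 [669.71 296.33 310.65] [ 0.4   0.58  1.36  0.    1.21 -1.06]
[543.91 -18.47 264.  ] [-0.06  0.36  1.84 -0.    0.95  1.47]
[ 548.69 -126.36  264.  ] [-0.25  0.38  1.8  -0.    0.96  1.28]
[474.5   79.56 302.  ] [ 0.14  0.21  1.94  0.    0.99 -1.47]
[544.43  82.66 302.  ] [ 0.13  0.32  1.8   0.    1.03 -1.49]
[521.39 231.08 110.  ] [ 0.4   0.63  1.85  0.    0.67 -1.07]
[539.01 392.12 110.  ] [ 0.61  0.73  1.62  0.    0.8  -0.85]
```

```bash
sed -i 's/311.6,-.109/312.3,-.109/' h.py; python3 - <<'E'
from h import *
p=lip(0);q=quat(p,BOX[2])
env.reach([p[0],p[1],380],q);set_gripper(60);print(st())
print(env.move_l([p[0],p[1],p[2]+40],rate=200));print("touch",env.move_l(p.tolist(),rate=60,f_stop=8));set_gripper(20);print(st())
for t in np.arange(.1,1.76,.11): env.move_l(lip(t).tolist(),rate=110)
print(st());mark("lid1")
set_gripper(60);env.hold(.8)
x=lip(1.7);x[2]=400;env.move_l(x.tolist());print(st())
cv2.imwrite("pics/lid2.png",np.hstack([viewer.camera("top")[100:300,120:470],viewer.camera("side")[190:390,160:360]]))
E
```

```text
t=4.0 pos=[438.8 322.3 380. ] w=59.9 g=0.0 F=[0.8 0.5 0.2]
False
touch False
t=6.3 pos=[439.  323.6 169. ] w=35.4 g=30.0 F=[-0.8  6.4 -1.1]
t=11.3 pos=[646.8 300.6 318.9] w=35.3 g=30.0 F=[1.5 5.8 6.9]
t=13.5 pos=[637.7 300.3 399.2] w=59.8 g=0.0 F=[ 0.7  0.  -0.1]
```

View pics/lid2.png

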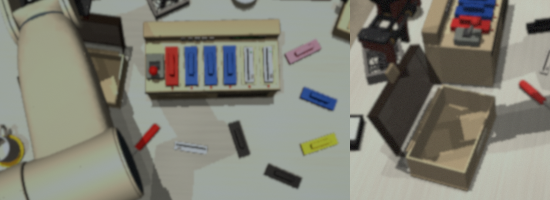

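The lid is back on its stop and the box is empty, so I'll start on the first cap.

```bash
cat >> h.py <<'E'
def pick(x,y,zb,yaw,Z=375):
    "grip a cap whose underside is at zb; returns True if held"
    q=quat([x,y,zb+106],yaw)
    env.reach([x,y,Z],q);set_gripper(40)
    env.move_l([x,y,zb+120],rate=220)
    t=env.move_l([x,y,zb+104.5],rate=50,f_stop=6)
    set_gripper(5);s=st()
    env.move_l([x,y,zb+140],rate=80);env.move_l([x,y,Z],rate=200)
    w=env.read_state()['width'];print("pick",t,s,"|",st());return 11<w<18
def place(slot):
    p=W(BOX,[0,slot,0])[0];q=quat([p[0],p[1],115],BOX[2])
    env.reach([p[0],p[1],375],q)
    w=env.read_state()['width'];print("above box w",w)
    if not 11<w<18: return False
    env.move_l([p[0],p[1],130],rate=220)
    t=env.move_l([p[0],p[1],110],rate=50,f_stop=6)
    set_gripper(32);print("placed",t,st());env.move_l([p[0],p[1],375],rate=250);return True
E
python3 - <<'E'
from h import *
x,y,_=W(DUP,[-25,-49,0])[0]
e=env.read_state()['tool_pos'];env.move_l([520,200,400],rate=250)
print(pick(x,y,160,DUP[2]) and place(-82))
x,y,_=W(DUP,[-25,5,0])[0];p=env.move_l([x,y,375],rate=300)
cv2.imwrite("pics/p1.png",np.hstack([viewer.camera("top")[100:300,120:470],viewer.camera("side")[130:390,160:360][:200]]))
E
```

```text
pick False t=18.5 pos=[ 548.8 -126.4  264.6] w=13.3 g=30.0 F=[-0.3 -0.2  1. ] | t=19.6 pos=[ 548.3 -126.3  374.1] w=13.8 g=30.0 F=[-0.   0.9 -0.9]
above box w 13.404612384978012
placed False t=23.9 pos=[521.3 230.8 110.1] w=32.4 g=0.0 F=[ 0.5 -0.1 -0.3]
True
```

View pics/p1.png

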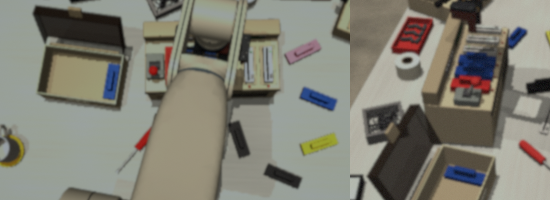

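The first cap lies in the box, at about (112,80) in the crop, and the lid is still open. I'll do the next two, then look again at the loose cap.

```bash
python3 - <<'E'
from h import *
for yl,sl in((5,-27),(59,27)):
    x,y,_=W(DUP,[-25,yl,0])[0]
    ok=pick(x,y,160,DUP[2]) and place(sl);print(ok)
    if not ok: break
a=viewer.camera("top");cv2.imwrite("pics/t3.png",a)
cv2.imwrite("pics/t3c.png",cv2.resize(a[100:260,120:480],None,fx=2.2,fy=2.2,interpolation=cv2.INTER_CUBIC))
E
```

```text
pick False t=30.9 pos=[546.3 -72.4 264.6] w=13.9 g=30.0 F=[-0.5  0.4  0.9] | t=32.0 pos=[545.8 -72.3 374.1] w=14.1 g=30.0 F=[-0.5  0.4 -1.1]
above box w 13.979626538292322
placed False t=36.4 pos=[527.3 285.5 110.1] w=32.0 g=0.0 F=[ 0.4 -0.7  0.3]
True
pick False t=41.6 pos=[544.  -18.4 264.6] w=13.8 g=30.0 F=[0.6 0.7 0.6] | t=42.7 pos=[543.4 -18.5 374.1] w=13.8 g=30.0 F=[-0.6 -0.2 -2. ]
above box w 13.752906479674726
placed False t=47.1 pos=[533.1 339.2 110.1] w=31.9 g=0.0 F=[-0.1 -0.4 -0.3]
True
```

View pics/t3c.png

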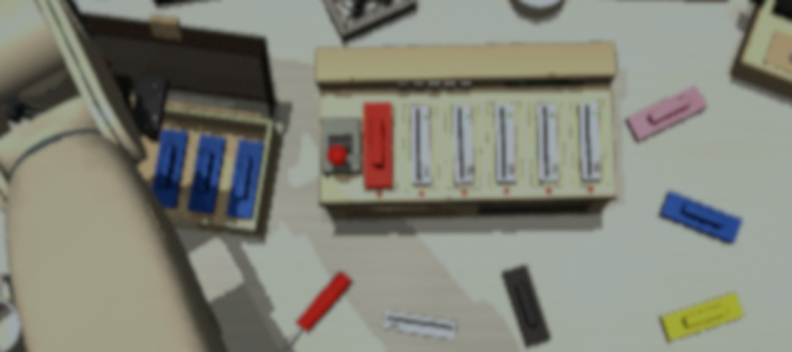

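Three caps are in the box and the red cap is still seated. The loose cap looks unmoved, at about (438,199) full-frame. I'll re-measure it from a fresh frame by colour, check that against the hand fit, and pick it.

```bash
cat >> h.py <<'E'
def cap5():
    a=viewer.camera("top");h=cv2.cvtColor(a,cv2.COLOR_BGR2HSV)
    m=cv2.inRange(h,(100,140,50),(125,255,255));m[:, :402]=0;m[260:]=0
    c=max(cv2.findContours(m,0,2)[0],key=cv2.contourArea);r=cv2.minAreaRect(c)
    b=cv2.boxPoints(r);w=np.array([at_z(p,18) for p in b])
    e=[w[1]-w[0],w[2]-w[1]];n=[np.linalg.norm(v) for v in e];l=e[int(np.argmax(n))]
    k=w.mean(0);print("cap5",k,np.round(n),np.arctan2(l[1],l[0]),cv2.contourArea(c));return k[0],k[1],np.arctan2(l[1],l[0])
E
python3 - <<'E'
from h import *
x,y,a=cap5()
d=lambda b:abs((a-b+np.pi/2)%np.pi-np.pi/2)
if d(-1.92)<.15 and np.hypot(x-487,y+408)<15: x,y,a=487.2,-408,-1.92   # unmoved: keep the enlarged-crop fit
env.move_l([450,150,375],rate=250)
env.reach([x,y,375],quat([x,y,106],a))
x2,y2,_=cap5() if False else (x,y,a)
ok=pick(x,y,0,a);print(ok)
if not ok: mark("miss")
E
```

```text
cap5 [ 486.985361   -408.87198494] [ 32. 105.] -1.9321332428090177 310.0
pick False t=54.3 pos=[ 487.3 -408.   104.6] w=13.6 g=30.0 F=[-0.9 -1.   0. ] | t=56.2 pos=[ 486.8 -407.6  373.6] w=13.8 g=30.0 F=[-0.7 -0.6 -0. ]
True
```

```bash
python3 - <<'E'
from h import *
print(place(81))
env.move_l([430,130,400],rate=300)
a=viewer.camera("top");b=viewer.camera("side")
cv2.imwrite("pics/t4.png",np.hstack([cv2.resize(a[100:260,120:320],None,fx=2,fy=2),cv2.resize(b[190:350,160:340],None,fx=2,fy=2)]))
cv2.imwrite("pics/t4top.png",a);print(st())
E
```

```text
above box w 13.43445203780372
placed False t=61.4 pos=[539.  392.8 110.1] w=32.0 g=0.0 F=[-0.1  0.3  0.6]
True
t=63.8 pos=[430.5 130.9 399.6] w=32.6 g=0.0 F=[ 0.2  0.  -0.2]
```

View pics/t4.png

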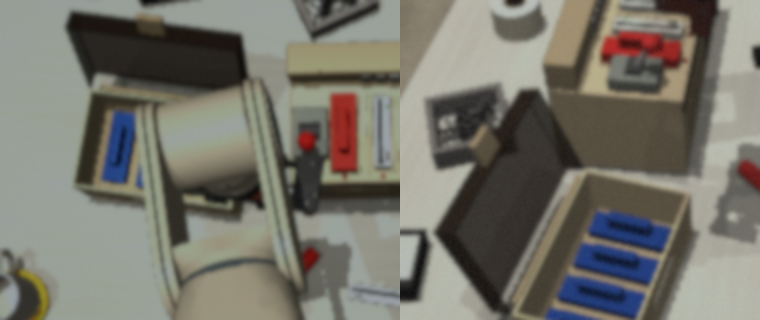

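All four caps are in the box and the lid leans on its stop. Next I'll shut it by pinching the lip and guiding it down.

```bash
sed -i 's/312.3,-.109/313.6,-.109/' h.py; python3 - <<'E'
from h import *
p=lip(1.9);q=quat(p,BOX[2])
env.move_l([480,250,400],rate=250)
env.reach([p[0],p[1],400],q);set_gripper(60)
env.move_l([p[0],p[1],p[2]+25],rate=150);print("touch",env.move_l(p.tolist(),rate=50,f_stop=8));set_gripper(20);print(st())
if 32<env.read_state()['width']<39:
    for t in np.arange(1.8,.05,-.11): env.move_l(lip(t).tolist(),rate=110)
    print(st());x=lip(.01);print(env.move_l(x.tolist(),rate=40,f_stop=15));print(st())
    set_gripper(60);env.hold(.4);env.move_l([x[0],x[1],330],rate=150)
    env.move_l([420,100,400],rate=250)
a=viewer.camera("top");b=viewer.camera("side")
cv2.imwrite("pics/t5.png",np.hstack([cv2.resize(a[100:260,120:320],None,fx=2,fy=2),cv2.resize(b[230:390,160:340],None,fx=2,fy=2)]));print(st())
E
```

```text
touch False
t=67.6 pos=[669.8 298.3 310.9] w=35.6 g=30.0 F=[ 0.2 -0.5  1.4]
t=72.7 pos=[440.8 323.7 192.4] w=35.5 g=30.0 F=[-7.2  4.7  1.7]
False
t=73.4 pos=[437.2 324.1 169.5] w=35.5 g=30.0 F=[-8.4  6.8  1.9]
t=76.8 pos=[419.9 100.7 399.5] w=60.2 g=0.0 F=[-0.8  0.1  1. ]
```

View pics/t5.png

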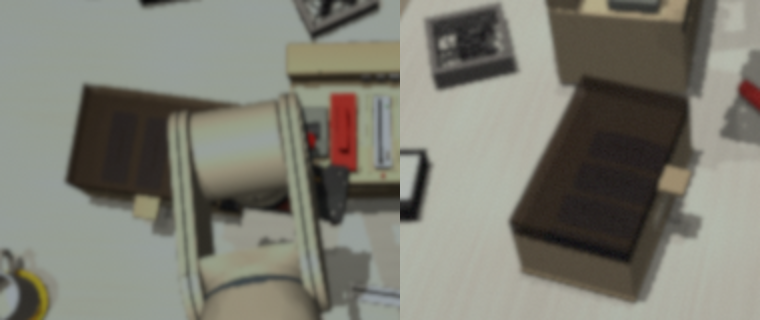

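The lid is shut. Now the mains lever, pushed from its front with closed fingers.

```bash
python3 - <<'E'
from h import *
T=lambda x,z:W(DUP,[x,160,z])[0].tolist()
q=quat(T(-50,302),DUP[2])
env.reach(T(-98,400),q);set_gripper(0)
env.move_l(T(-98,302),rate=200);print(st())
print(env.move_l(T(-45,306),rate=60,f_stop=20),st())
print(env.move_l(T(-17,304),rate=40,f_stop=15),st())
env.move_l(T(-60,306),rate=100);env.move_l(T(-98,400),rate=200)
env.move_l([350,-250,400],rate=250)
a=viewer.camera("top");b=viewer.camera("side")
cv2.imwrite("pics/t6.png",np.hstack([cv2.resize(a[100:240,240:440],None,fx=2,fy=2),cv2.resize(b[150:290,220:380],None,fx=2,fy=2)]));print(st())
u=proj([W(DUP,[1,160,230])[0]])
print("ball if on: crop px",(u-[240,100])*2, "off",(proj(W(DUP,[-51,160,230]))-[240,100])*2)
cv2.imwrite("pics/t6top.png",a)
E
```

```text
t=78.8 pos=[467.   79.3 302.6] w=0.3 g=0.0 F=[0.7 0.3 0.5]
False t=79.8 pos=[519.3  81.5 305.8] w=0.6 g=0.0 F=[-0.3  0.3 -0.8]
True t=80.4 pos=[541.5  82.5 303.4] w=0.3 g=0.8 F=[-2.3 -1.4  1.2]
t=83.2 pos=[ 350.3 -249.3  399.9] w=0.6 g=0.0 F=[ 0.5 -0.9  0.2]
ball if on: crop px [[ 65.77293828 104.96341579]] off [[ 65.85948716 142.69817136]]
```

View pics/t6.png

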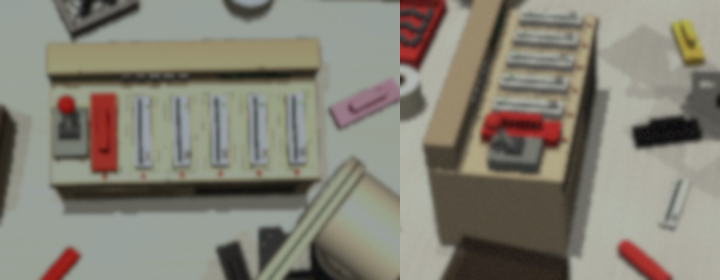

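The ball is at (66,104), against a predicted "on" position of (66,105), and the push ended against its stop. The red cap is seated. I'll check the ball's centroid, then hand in.

```bash
python3 - <<'E'
from h import *
for f in("pics/top0.png","pics/t6top.png"):
    a=cv2.imread(f);h=cv2.cvtColor(a,cv2.COLOR_BGR2HSV);m=(((h[...,0]<8)|(h[...,0]>172))&(h[...,1]>150))
    m[:, :262]=0;m[:,283:]=0;m[:140]=0;m[185:]=0;v,u=np.nonzero(m);print(f,u.mean(),v.mean())
d=v.mean()
if d<154.3: print(workorder.sign_off())
E
```

```text
pics/top0.png 273.0 169.95238095238096
pics/t6top.png 272.8076923076923 152.40384615384616
the job is handed in; nothing more can be done
None
```

The job is handed in: the three blue caps on drives and the one from the table are in the box, the lid is shut, the red cap was left on its drive, and the mains lever was thrown on last; the hand-in returned no verdict.

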